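Lay the ratchet tilt fixture level

TASK

The tilting fixture on the bench holds a plastic housing tipped up towards the robot, and its ratchet keeps the arm from going down; lay it level for measuring. With a fingertip press the ribbed release pad beside the end of the arm so that the pawl leaves the teeth, and, keeping the pad pressed, push the arm down smoothly, without slamming it, until it rests on its stop; then let go of the pad so that the pawl springs back into the teeth. Nothing is to be gripped or lifted, and the caliper, the loose housing halves and the tape roll beside the fixture stay where they are.

Things in the scene. Friction and masses are not known exactly. Their poses are not given: they have to be found in the camera images.
- fixture: Tilting work fixture, fixed to the bench: grey base plate with two cheeks that carry the hinge of an aluminium arm. Origin on the bench right under the middle of the hinge, z up, +x = the way the arm points when level (within 0.4 rad of the robot's +x), y along the hinge. Base plate: x -57 to +228 mm, y -65 to +85 mm, top 18 mm above the bench.
- hinge (a point): Middle of the arm's hinge line, 55 mm above the fixture's origin. A point (u, y, n) of the arm (u along it from the hinge, n square to it and upwards at level) lies in the fixture's frame at x = u cos t - n sin t, y = y, z = 0.055 + u sin t + n cos t (m), where t is joint tilt_arm.
- tilt_arm (a joint): Arm's angle above level, rad: 0 = level on its rubber-tipped stop (end of travel), starts at 0.4 to 0.78. Arm 70 mm wide, 236 mm long, with a white shell fastened in its nest (u 86 to 126 mm, n up to 27 mm). The hinge is stiff: the arm stays where left; pawl free, 5 to 7 N at the pad move it down. Pawl in, it sinks to the next tooth at most (every 0.16 rad) and locks however hard it is pushed.
- pawl (a joint): Angle of the release lever, one piece with the pawl, rad: 0 to 0.05 = at rest, pawl in the root of the teeth (up to 0.17 while it rides on a tooth's slope or tip); 0.22 = pressed down to its stop; clear of all teeth from 0.18. A spring returns it; 2 N at the pad at first, 3.5 N at the stop. Growing, it turns the pad down towards the arm (some 22 mm at the pad).
- lever_pivot (a point): Pivot of the dark steel release lever, on the arm at u = 115 mm, n = 0, y = 70 mm, its axis parallel to the hinge. The lever lies on the +y side of the arm, outside the quadrant (y 66 to 84 mm), its pad end pointing away from the hinge.
- release_pad (a point): Centre of the upper face of the ribbed black release pad: 42 mm along the arm, 38 mm across, 10 mm thick, beside the arm's end. Lever at rest: u 217, y 61, n 32 mm (102 along u, 32 along n from the pivot); the face slopes up outwards by tilt_arm - pawl - 0.2 rad. Arm level: face about 67 mm above the bench pressed, 87 mm let go.
- grip_tube (a point): Middle of the fixed black grip tube across the arm's end, 20 mm thick, y -42 to +30 mm, u 226 mm, n 0. Pushing here does not free the pawl. Gap to the pad, across the arm: 12 mm.
- quadrant (a point): A point on the upright toothed steel quadrant plate of the fixture: 8 mm thick (y 54 to 62 mm), x -30 to +110 mm, teeth on its rim 110 mm from the hinge, up to 165 mm above the bench.
- gauge_caliper: Sliding caliper, 236 x 74 x 17 mm, lying loose beside the fixture. Not to be moved.
- loose_shell: Loose grey open housing half, 40 x 62 x 14 mm, on the bench. Not to be moved.
- loose_lid: Loose white housing half, 40 x 62 x 16 mm, on the bench. Not to be moved.
- roll: Roll of tan masking tape, 98 mm across, 25 mm high, lying flat. Not to be moved.

How it is judged (in metres and radians):
On the way, in this order (a step that is already met when the one before it is completed fails the run):
1. the release pad is pressed so that the pawl is clear of the teeth, with the arm still tipped up (value of joint pawl above 0.185 rad and value of joint tilt_arm above 0.3 rad), for 0.15 s.
2. the arm is pushed down on to its stop with the pad still pressed (value of joint tilt_arm below 0.035 rad and value of joint pawl above 0.12 rad), for 0.15 s.
At the end, for the whole second after the job is handed in: The arm lies level on its stop (within 0.035 rad), the release lever has sprung back so that the pawl is in the teeth (lever angle below 0.1 rad), and the caliper, both loose housing halves and the tape roll are within 20 mm of where they were (value of joint tilt_arm below 0.035 rad and value of joint pawl below 0.1 rad and distance of each of gauge_caliper, loose_shell, loose_lid, roll from where it was at the start of the episode below 0.02 m); the robot touches nothing.
It fails at once if the arm is slammed down (faster than 2 rad/s) (velocity of joint tilt_arm below -2 rad/s).
It fails at once if the arm is lifted (value of joint tilt_arm above 0.86 rad).
It fails at once if the release pad is gripped between the fingers instead of pressed (distance between the grasp point and release_pad below 0.01 m).
It fails at once if the caliper, a loose housing half or the tape roll is shoved or lifted (distance of any of gauge_caliper, loose_shell, loose_lid, roll from where it was at the start of the episode above 0.03 m).
It also fails if it takes over 38 s, if anything falls off the work surface, if the arm or the gripper's body presses on something with over 40 N, if the wrist force passes 120 N, or if a joint passes its speed limit or range.

ROBOT

A 6-joint arm with a two-finger parallel gripper is mounted at the origin on a cart in front of the work surface, level with it; the furniture and walls round the work are solid. World frame = base frame: x ahead of the robot, y to its left, z up, the work surface at z = 0. Lengths are in mm, angles in rad, forces in N, time in s.
With the tool pointing down it reaches from about 250 to 775 mm from the base axis. Payload 4 kg.
Tool frame: the origin (TCP) lies on the centre line of the jaws, within the pads' length; the fingertips stand 22 mm ahead of it and the grasp point (between the pads) lies 3 mm ahead of it; z points along the fingers, y is the direction in which the jaws open and shut (so a half turn about z gives the same grasp; the last joint's range is limited). The gripper opens to 94 mm and grips with 3 to 60 N. Pads are 16 mm wide; open, the fingers measure 119 mm over their backs; the gripper's body (75 mm by 177 mm) begins 78 mm behind the grasp point.
Start: joints at [1.224, 0.087, 1.371, -0, 1.684, -0.103], TCP at [132.774, 533.75, 227.506] pointing down, gripper open.
Joint ranges: [-3.1, 3.1], [-0.76, 2.03], [0.27, 2.55], [-1.08, 4.22], [0.17, 2.65], [-2.57, 2.57]. Speed limits (rad/s): [2.79, 2.79, 3.14, 3.14, 3.14, 3.14].

INTERFACE

Orientations are given as [roll, pitch, yaw] about the fixed x, y, z axes, in that order (R = Rz(yaw) Ry(pitch) Rx(roll)).
In Python, from rig import telemetry, imaging, job gives the robot as it stands. The module is installed in compiled form; this text tells all that it offers.
- The arm moves only by the tool apply_moves, never from a script. Its argument "moves" is a list that holds one entry, the list of rows, each a list of 4 numbers: the shift along the tool's x, y, z in m, then the turn about the tool's z in rad. In form: [[[x, y, z, turn], ...]]. A call has 1 to 10 rows; each row is the pose to reach, as a shift and turn from the pose commanded when the call began, along the tool's axes at that moment; what a row does not reach only later rows make up. A row lasts 1/12 s, in which the tool goes at most 41.7 mm and 7.16 degrees, less where a joint would pass 70% of its speed; a pose out of reach is approached as far as the arm can. A call with a gripper value outside its range is refused whole. "grip" is the gripper's target within -1 to 1 (shut at 1, half-way at 0, fully open at -1), set as the call begins (left out, the last holds). The fingers move at their own pace and stop on an object; "grip_force" is the grip in N (left out, the last holds). Time passes only in rows, so rows that repeat a pose let the fingers close. It gives the time, the measured TCP pose, the force and the opening at its end, in the units of the state.
- telemetry.sense(): the state, without advancing time (a new reading comes with each control period).
- imaging.grab_frame(name): name is "scene" or "side" or "wrist"; returns a dict with "pixels" (384x512x3 uint8, red, green, blue), "vertical_fov" (degrees; the focal length in pixels is half the picture's height over the tangent of half this angle, whatever the lens; pixels are square), "cx", "cy" (the principal point, pixels), "cam_to_world" (4x4, takes a point from camera to world coordinates); the wrist camera has in their place "tool_from_camera" (4x4, takes a point from camera to tool coordinates, whose origin is the TCP and whose axes are the flange's). Camera axes: x right, y down, z forward; pixel columns grow to the right and rows downward; lengths in mm; the calibration is good to about 2 mm. A picture is of the moment at which its call begins: read the wrist's pose just before it. There is no depth.
- job.hand_in(): hands the job in, once; it reports no verdict.
The state is a dict: "time_s": time; "joints": joint angles; "joint_vel": joint speeds; "joint_torque": joint torques, N m; "tcp_pos": TCP position; "orientation": TCP orientation; "wrist_force": force on the tool from outside, world axes, zero at the start; "ft_torque": the same for the moment, N m; "grip_width": finger opening in mm.
Only numpy, scipy, OpenCV 4.12 (cv2) and the standard library are available. Lean on these libraries where they do the work, as an engineer would, in place of code of your own. Each camera call takes 0.05 s, during which the arm holds its last target.

## Working session

There is one attempt and no reset: what is moved stays moved. The work goes in short steps, Python scripts to look and compute and a tool call to move; the robot and the scene stay as the last step left them, time stands still between calls to the robot, and variables do not carry over. Pictures are saved under pics/ and viewed, and the job is handed in when it is done.

Besides the shell and the picture viewer there is one more tool, called in YAML: its name, and indented under it one key for each argument. apply_moves: Moves the arm, as the interface text tells. Its arguments: {"type":"object","properties":{"moves":{"type":"array","items":{"type":"array","items":{"type":"array","items":{"type":"number"}}}},"grip":{"type":"number"},"grip_force":{"type":"number"}},"required":["moves"]}

```bash
mkdir -p pics; python3 - <<'E'
from rig import telemetry, imaging
import cv2,json,numpy as np
s=telemetry.sense(); print(s)
for n in ["scene","side","wrist"]:
    f=imaging.grab_frame(n); cv2.imwrite(f"pics/{n}0.png",f["pixels"][:,:,::-1])
    print(n,{k:(np.round(v,4).tolist() if hasattr(v,'tolist') else v) for k,v in f.items() if k!="pixels"})
E
```

```text
{'time_s': 0.0, 'joints': array([ 1.22391803e+00,  8.79225197e-02,  1.37225011e+00, -3.67549890e-05,
        1.68362767e+00, -1.03077379e-01]), 'joint_vel': array([ 0.00101456,  0.00072501,  0.00062291, -0.00135051, -0.00105068,
        0.00200543]), 'joint_torque': array([-6.24705699e-04, -3.40178311e+01, -3.02429187e+01,  7.17062526e-02,
        3.26794235e-02, -1.69090763e-04]), 'tcp_pos': array([132.59400789, 533.24669141, 226.32401072]), 'orientation': array([-3.13939297e+00, -1.90819001e-04,  2.89778743e+00]), 'wrist_force': array([-0.01355148, -0.0847446 ,  0.41546335]), 'ft_torque': array([0.0336359 , 0.0222771 , 0.03763725]), 'grip_width': 94.28768175932264}
scene {'vertical_fov': 51.01535970855259, 'cx': 252.4877205946892, 'cy': 185.3722591613428, 'cam_to_world': [[0.7694, -0.4058, 0.4933, 42.1593], [-0.6383, -0.4625, 0.6153, -573.1515], [-0.0216, -0.7883, -0.6149, 702.4627], [0.0, 0.0, 0.0, 1.0]]}
side {'vertical_fov': 54.54135026578859, 'cx': 257.3190895292207, 'cy': 194.43837743873848, 'cam_to_world': [[-0.7468, -0.5324, 0.3984, 182.0013], [-0.665, 0.5996, -0.4452, 385.4535], [-0.0018, -0.5975, -0.8019, 767.943], [0.0, 0.0, 0.0, 1.0]]}
wrist {'vertical_fov': 64.23166503487172, 'cx': 253.22988327484646, 'cy': 189.96348570416964, 'tool_from_camera': [[-0.0007, -0.9686, -0.2486, 72.1568], [1.0, -0.0006, -0.0005, 0.9948], [0.0004, -0.2486, 0.9686, -156.5068], [0.0, 0.0, 0.0, 1.0]]}
```

View pics/scene0.png

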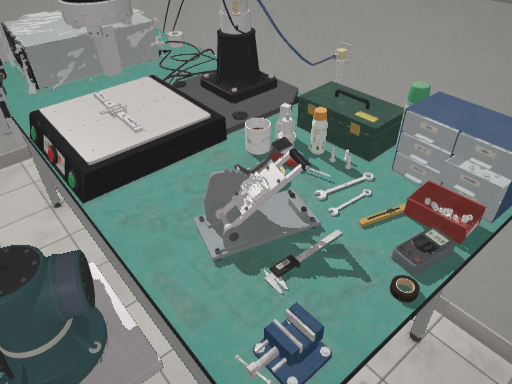

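View pics/side0.png

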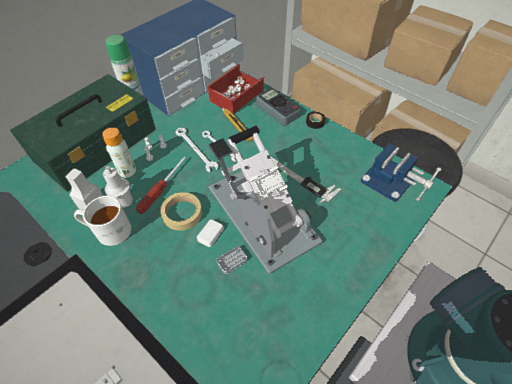

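View pics/wrist0.png

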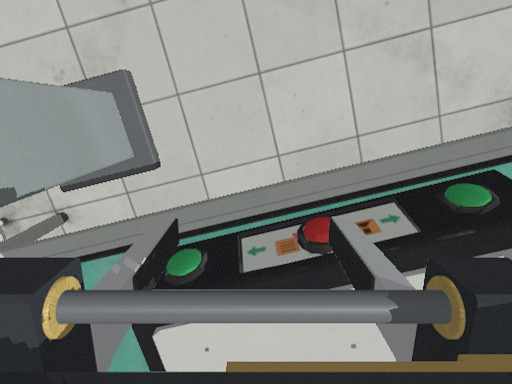

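The scene view shows the fixture around (260,200), with the caliper at (305,260). The side view shows it at (265,200), with the pad near (220,147) and the tape roll at (182,211). I'll zoom in on both.

```bash
python3 - <<'E'
import cv2
a=cv2.imread("pics/scene0.png")[125:275,180:350]; cv2.imwrite("pics/sc_z.png",cv2.resize(a,None,fx=4,fy=4,interpolation=2)[:600])
a=cv2.imread("pics/side0.png")[115:280,170:350]; cv2.imwrite("pics/si_z.png",cv2.resize(a,None,fx=3.6,fy=3.6,interpolation=2))
E
```

```text
(no output)
```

View pics/sc_z.png

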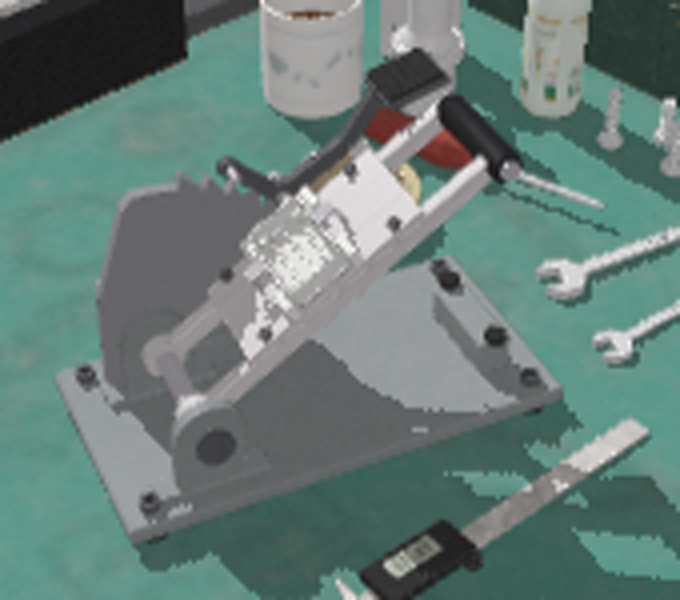

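View pics/si_z.png

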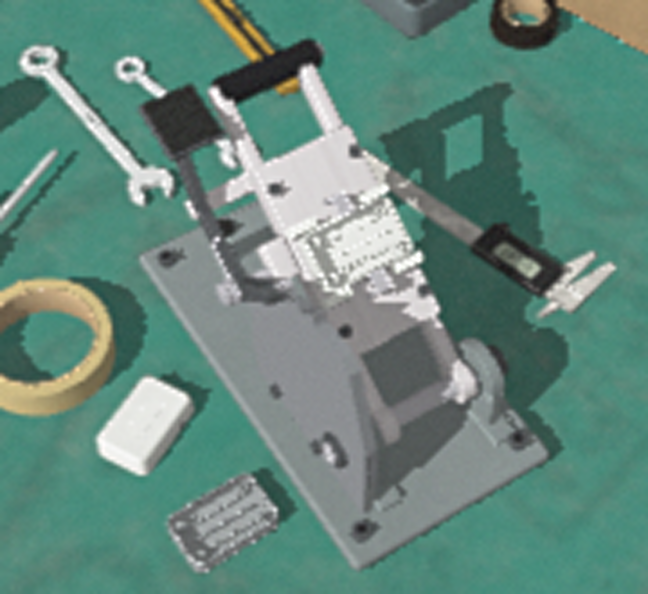

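The zooms show the plate corners, the pad's upper face and the grip tube ends clearly. Next I'll cast rays to the plate corners and triangulate the pad and tube.

```bash
cat > h.py <<'E'
import numpy as np
from rig import telemetry, imaging
from scipy.optimize import least_squares
def cam(f):
    h=f["pixels"].shape[0]; F=h/2/np.tan(np.radians(f["vertical_fov"]/2))
    return F,f["cx"],f["cy"],np.array(f["cam_to_world"])
def ray(c,u,v):
    F,cx,cy,T=c; d=T[:3,:3]@np.array([(u-cx)/F,(v-cy)/F,1]); return T[:3,3],d/np.linalg.norm(d)
def plane(c,u,v,z):
    o,d=ray(c,u,v); return o+d*(z-o[2])/d[2]
def proj(c,p):
    F,cx,cy,T=c; q=T[:3,:3].T@(np.asarray(p)-T[:3,3]); return np.array([cx+F*q[0]/q[2],cy+F*q[1]/q[2]])
def tri(c1,p1,c2,p2):
    o1,d1=ray(c1,*p1);o2,d2=ray(c2,*p2)
    s=np.linalg.lstsq(np.c_[d1,-d2],o2-o1,rcond=None)[0]
    a,b=o1+s[0]*d1,o2+s[1]*d2; return (a+b)/2,np.linalg.norm(a-b)
E
python3 - <<'E'
from h import *
S=cam(imaging.grab_frame("scene"));D=cam(imaging.grab_frame("side"))
sc=lambda x,y:(180+x/4-.4,125+y/4-.4); sd=lambda x,y:(170+x/3.6-.4,115+y/3.6-.4)
obs=[(S,sc(58,378),-57,85),(S,sc(135,538),-57,-65),(S,sc(562,392),228,-65),(S,sc(445,258),228,85),
(D,sd(358,568),-57,85),(D,sd(545,450),-57,-65),(D,sd(140,258),228,85)]
W=[];L=[]
for c,p,x,y in obs:
    q=plane(c,*p,18); print((x,y),q.round(1)); W.append(q[:2]);L.append((x,y))
W=np.array(W);L=np.array(L)
def R(a): return np.array([[np.cos(a),-np.sin(a)],[np.sin(a),np.cos(a)]])
r=least_squares(lambda k:(L@R(k[2]).T+k[:2]-W).ravel(),[450,0,0]); print("fixture",r.x,np.abs(r.fun).max())
def loc(p): return np.r_[R(r.x[2]).T@(p[:2]-r.x[:2]),p[2]]
for n,a,b in [("tubeL",(447,108),(225,90)),("tubeR",(508,166),(312,54)),("pad far-left",(416,49),(192,86)),("pad left near",(369,74),(140,106)),("pad nearR",(396,104),(178,158)),("pad farR",(451,78),(222,128)),("padc",(409,76),(183,120))]:
    p,e=tri(S,sc(*a),D,sd(*b)); print(n,p.round(1),loc(p).round(1),round(e,1))
for t in np.arange(.4,.8,.05):
  out=[]
  for (u,y,n) in [(217,61,32),(226,30,0),(226,-42,0)]:
    l=np.array([u*np.cos(t)-n*np.sin(t),y,55+u*np.sin(t)+n*np.cos(t)]); w=np.r_[R(r.x[2])@l[:2]+r.x[:2],l[2]]
    a=(proj(S,w)-[180,125]+.4)*4;b=(proj(D,w)-[170,115]+.4)*3.6; out+=[w.round(0).tolist(),a.round(0).tolist(),b.round(0).tolist()]
  print(round(t,2),out)
E
```

```text
(-57, 85) [393.2 102.6  18. ]
(-57, -65) [353.2 -37.4  18. ]
(228, -65) [ 621.3 -112.5   18. ]
(228, 85) [659.3  30.1  18. ]
(-57, 85) [395.2 109.8  18. ]
(-57, -65) [358.8 -31.4  18. ]
(228, 85) [665.2  32.4  18. ]
fixture [ 4.23982277e+02  1.11726807e+01 -2.75832155e-01] 7.372005600759508
tubeL [611.9 -13.7 183.2] [187.5  27.3 183.2] 3.5
tubeR [597.5 -76.1 179.9] [190.7 -36.7 179.9] 0.2
pad far-left [610.7  14.2 210. ] [178.9  53.7 210. ] 0.4
pad left near [614.5  43.6 192.6] [174.5  83.1 192.6] 33.6
pad nearR [611.1  31.4 162.4] [174.6  70.4 162.4] 1.0
pad farR [ 6.120e+02 -1.000e-01  1.827e+02] [184.   40.3 182.7] 30.6
padc [613.   22.1 186.4] [178.9  62.  186.4] 0.1
0.4 [[621.0, 19.0, 169.0], [421.0, 98.0], [180.0, 131.0], [632.0, -17.0, 143.0], [474.0, 151.0], [210.0, 120.0], [613.0, -86.0, 143.0], [535.0, 216.0], [305.0, 77.0]]
0.45 [[615.0, 20.0, 178.0], [413.0, 88.0], [183.0, 126.0], [628.0, -15.0, 153.0], [468.0, 139.0], [213.0, 113.0], [608.0, -85.0, 153.0], [530.0, 203.0], [309.0, 70.0]]
0.5 [[609.0, 22.0, 187.0], [404.0, 77.0], [188.0, 122.0], [623.0, -14.0, 163.0], [462
[... 209 characters left out ...]
, 173.0], [515.0, 180.0], [318.0, 57.0]]
0.6 [[596.0, 26.0, 204.0], [383.0, 59.0], [197.0, 117.0], [612.0, -11.0, 183.0], [445.0, 105.0], [223.0, 96.0], [592.0, -80.0, 183.0], [507.0, 169.0], [323.0, 52.0]]
0.65 [[588.0, 28.0, 212.0], [372.0, 50.0], [203.0, 116.0], [605.0, -9.0, 192.0], [436.0, 94.0], [228.0, 92.0], [586.0, -78.0, 192.0], [497.0, 158.0], [329.0, 47.0]]
0.7 [[580.0, 30.0, 219.0], [359.0, 42.0], [209.0, 115.0], [598.0, -7.0, 201.0], [425.0, 84.0], [233.0, 88.0], [579.0, -76.0, 201.0], [487.0, 148.0], [335.0, 43.0]]
0.75 [[572.0, 33.0, 226.0], [346.0, 35.0], [215.0, 115.0], [591.0, -5.0, 209.0], [414.0, 75.0], [239.0, 86.0], [572.0, -74.0, 209.0], [475.0, 139.0], [342.0, 40.0]]
```

```bash
python3 - <<'E'
import cv2,numpy as np
a=cv2.imread("pics/scene0.png")[130:180,255:320]; b=cv2.imread("pics/side0.png")[120:170,200:265]
f=lambda a:cv2.resize(np.clip(a.astype(float)*1.6,0,255).astype('uint8'),None,fx=12,fy=12,interpolation=0)
cv2.imwrite("pics/p_sc.png",f(a));cv2.imwrite("pics/p_si.png",f(b))
E
```

```text
(no output)
```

View pics/p_sc.png

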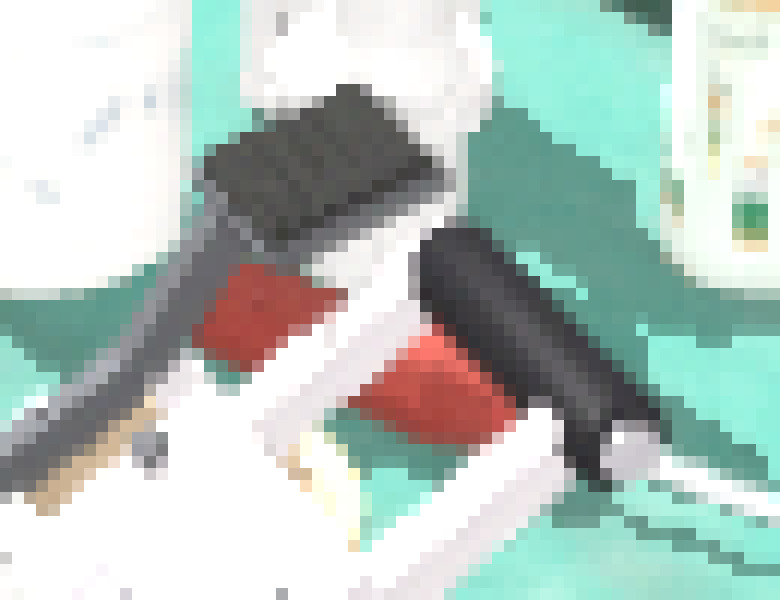

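View pics/p_si.png

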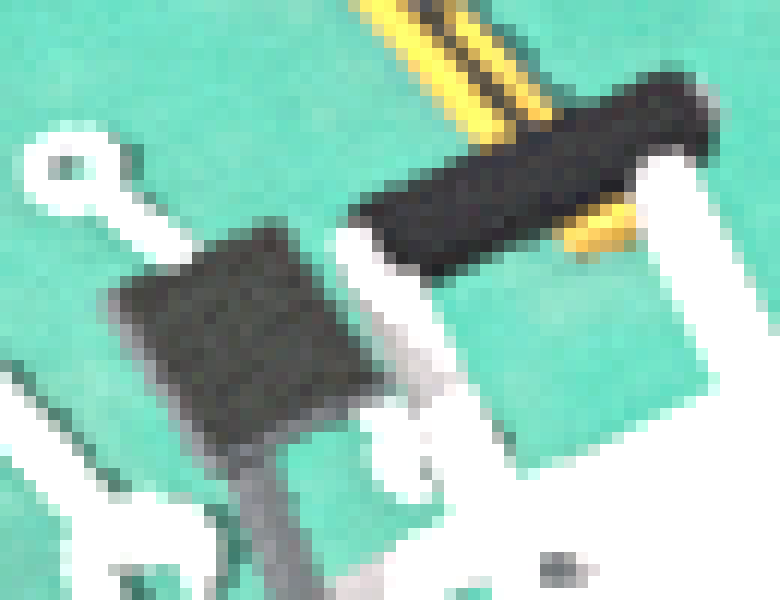

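```bash
python3 - <<'E'
from h import *
S=cam(imaging.grab_frame("scene"));D=cam(imaging.grab_frame("side"))
sc=lambda x,y:(255+x/12-.5,130+y/12-.5); sd=lambda x,y:(200+x/12-.5,120+y/12-.5)
k=np.array([424,11.2,-.276])
R=lambda a:np.array([[np.cos(a),-np.sin(a)],[np.sin(a),np.cos(a)]])
loc=lambda p:np.r_[R(k[2]).T@(p[:2]-k[:2]),p[2]]
for n,a,b in [("tube+y",(440,255),(390,245)),("tube-y",(632,452),(695,115)),("f+",(358,85),(115,292)),("f-",(440,165),(275,228)),("n-",(285,240),(370,385)),("n+",(210,150),(225,445)),("padc",(323,160),(246,337))]:
    p,e=tri(S,sc(*a),D,sd(*b)); l=loc(p); print(n,p.round(1),l.round(1),round(e,1), "angle,rad",np.arctan2(l[2]-55,l[0]).round(3),np.hypot(l[2]-55,l[0]).round(1))
# visible hinge: -y cheek boss centre scene crop4 (215,447)
p=(180+215/4-.5,125+447/4-.5)
o,d=ray(S,*p)
for y in (-40,-50,-60):
    n=np.r_[R(k[2])@[0,1],0]; q0=np.r_[R(k[2])@[0,y]+k[:2],0]; print(y,loc(o+d*((q0-o)@n)/(d@n)).round(1))
E
```

```text
tube+y [611.5 -12.5 184.4] [186.9  28.3 184.4] 1.8 angle,rad 0.606 227.3
tube-y [596.5 -79.2 179.4] [190.6 -39.9 179.4] 1.0 angle,rad 0.578 227.6
f+ [633.5  34.5 193.1] [195.2  79.5 193.1] 2.0 angle,rad 0.616 239.2
f- [625.4   2.8 191.7] [196.1  46.8 191.7] 0.7 angle,rad 0.609 239.0
n- [592.8  13.  182.5] [161.9  47.8 182.5] 0.7 angle,rad 0.667 206.1
n+ [599.3  42.7 186.6] [160.1  78.1 186.6] 1.2 angle,rad 0.688 207.2
padc [612.8  23.3 188.3] [178.4  63.1 188.3] 0.3 angle,rad 0.642 222.7
-40 [  4.9 -40.   41. ]
-50 [  1.5 -50.   51.5]
-60 [ -1.9 -60.   62.1]
```

The arm sits at t ≈ 0.59 with the pad centre near (613, 23, 188). By its slope the pawl is partly riding on a tooth. The tool's y axis is already almost parallel to the hinge. I'll close the gripper, rise and travel over.

apply_moves:
  moves:
    - [[0,0,-0.035,0],[0,0,-0.07,0],[0,0,-0.1,0.01],[-0.03,-0.02,-0.1,0.02],[-0.06,-0.04,-0.1,0.03],[-0.092,-0.06,-0.1,0.03],[-0.124,-0.08,-0.1,0.03],[-0.155,-0.1,-0.1,0.03],[-0.186,-0.12,-0.1,0.03],[-0.217,-0.14,-0.1,0.03]]
  grip: 1
  grip_force: 20

```text
time_s: 1.18
tcp_pos: [310.4, 344.0, 327.7]
orientation: [3.141, 0.0, 2.868]
wrist_force: [0.1, 0.4, -0.0]
grip_width: 30.7
```

apply_moves:
  moves:
    - [[-0.034,-0.0205,0,0],[-0.068,-0.041,0,0],[-0.102,-0.0615,0,0],[-0.136,-0.082,0,0],[-0.17,-0.1025,0,0],[-0.204,-0.123,0,0],[-0.238,-0.1435,0,0],[-0.272,-0.164,0,0],[-0.306,-0.185,0,0],[-0.34,-0.205,0,0]]

```text
time_s: 2.02
tcp_pos: [582.5, 54.4, 327.5]
orientation: [3.141, 0.0, 2.867]
wrist_force: [0.3, 1.0, 0.6]
grip_width: 0.3
```

apply_moves:
  moves:
    - [[-0.018,-0.011,0,0],[-0.036,-0.022,0,0],[-0.036,-0.022,0.035,0],[-0.036,-0.022,0.06,0],[-0.036,-0.022,0.06,0],[-0.036,-0.022,0.06,0]]

```text
time_s: 2.52
tcp_pos: [609.3, 25.3, 265.6]
orientation: [-3.141, -0.005, 2.868]
wrist_force: [0.1, 0.8, 0.9]
grip_width: 0.7
```

```bash
python3 - <<'E'
from h import *
import cv2
print(telemetry.sense())
for n,(r0,c0) in {"scene":(60,210),"side":(60,160)}.items():
    f=imaging.grab_frame(n); cv2.imwrite(f"pics/{n}1.png",cv2.resize(f["pixels"][r0:r0+150,c0:c0+180,::-1],None,fx=4,fy=4,interpolation=2))
w=imaging.grab_frame("wrist"); cv2.imwrite("pics/wrist1.png",w["pixels"][:,:,::-1])
E
```

```text
{'time_s': 2.5167, 'joints': array([-5.15745303e-02,  2.22155751e-01,  1.14272182e+00,  1.56107050e-04,
        1.78136067e+00, -1.34839490e+00]), 'joint_vel': array([ 0.00827228, -0.03680986, -0.07887434, -0.00145983,  0.00543154,
       -0.00120706]), 'joint_torque': array([-2.44871629e-01, -3.80010366e+01, -2.87503517e+01, -1.08461452e-02,
        4.53643478e-02, -2.15689574e-04]), 'tcp_pos': array([609.34654686,  25.27093954, 265.55408994]), 'orientation': array([-3.140717  , -0.00456488,  2.86764697]), 'wrist_force': array([0.08138648, 0.75377993, 0.86749567]), 'ft_torque': array([ 0.00399098, -0.02364153, -0.03497862]), 'grip_width': 0.6948018709416584}
```

View pics/scene1.png

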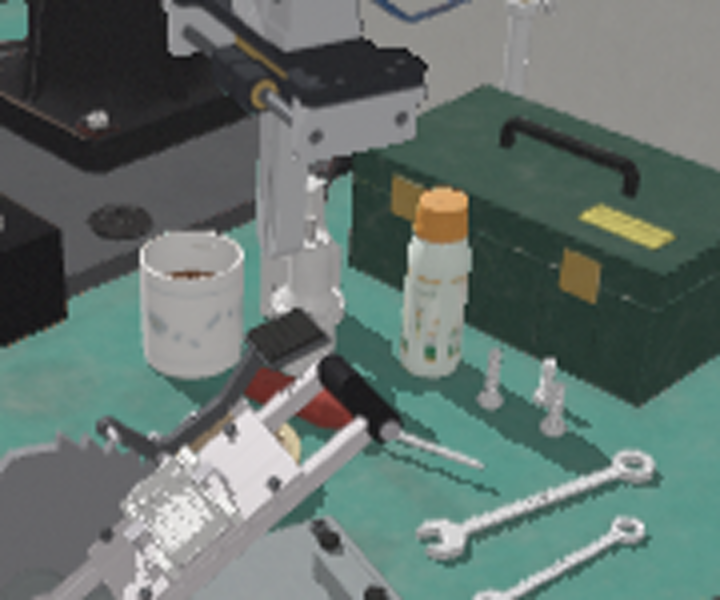

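View pics/side1.png

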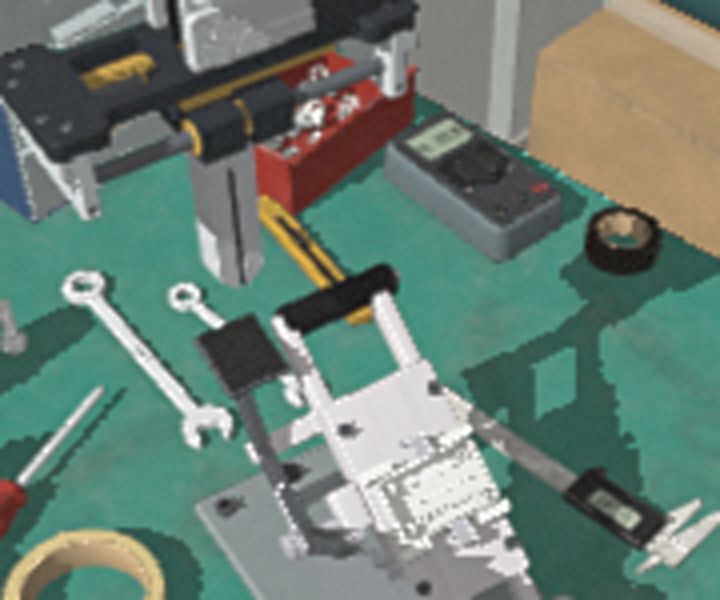

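View pics/wrist1.png

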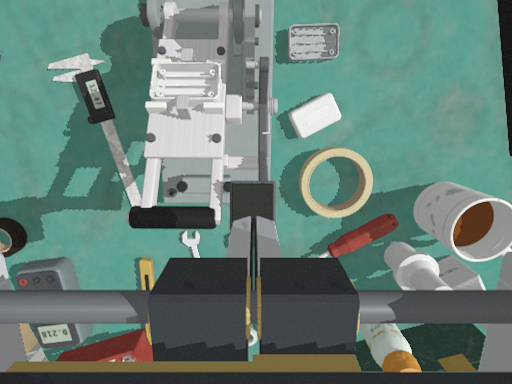

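The fingertips hang above the pad. The wrist view shows the pad at columns 230-273, with its hinge-side edge at row 182, in line with the fingers. I'll check that edge against my estimate.

```bash
python3 - <<'E'
from h import *
from scipy.spatial.transform import Rotation as Ro
s=telemetry.sense(); f=imaging.grab_frame("wrist")
T=np.eye(4);T[:3,:3]=Ro.from_euler("xyz",s["orientation"]).as_matrix();T[:3,3]=s["tcp_pos"]
f=dict(f);f["cam_to_world"]=T@np.array(f["tool_from_camera"]); c=cam(f)
k=np.array([424,11.2,-.276]);a=k[2]
R=np.array([[np.cos(a),-np.sin(a)],[np.sin(a),np.cos(a)]])
for n,p in [("hinge edge -y",(230,182)),("hinge edge +y",(273,182))]:
  for z in (184,195):
    q=plane(c,*p,z); print(n,z,q.round(1),(R.T@(q[:2]-k[:2])).round(1))
print(s["tcp_pos"],(R.T@(s["tcp_pos"][:2]-k[:2])).round(1),s["time_s"])
E
```

```text
hinge edge -y 184 [590.5  12.6 184. ] [159.8  46.7]
hinge edge -y 195 [588.3  14.1 195. ] [157.2  47.6]
hinge edge +y 184 [600.   46.3 184. ] [159.8  81.8]
hinge edge +y 195 [597.3  46.3 195. ] [157.2  81. ]
[610.95058092  25.54336501 270.38504725] [176.   64.7] 2.6667
```

Agrees with the earlier estimate: pad centre y ≈ 64, tool at 64.7. Descending to just above the pad, then feeling for contact.

apply_moves:
  moves:
    - [[0,0,0.02,0],[0,0,0.038,0],[0,0,0.044,0],[0,0,0.048,0],[0,0,0.05,0],[0,0,0.05,0]]

```text
time_s: 3.22
tcp_pos: [610.5, 25.4, 218.5]
orientation: [3.141, 0.001, 2.868]
wrist_force: [0.2, -0.3, -0.5]
grip_width: 0.6
```

apply_moves:
  moves:
    - [[0,0,0.002,0],[0,0,0.004,0],[0,0,0.006,0],[0,0,0.008,0],[0,0,0.008,0],[0,0,0.008,0]]

```text
time_s: 3.72
tcp_pos: [611.2, 25.1, 211.1]
orientation: [3.141, 0.004, 2.868]
wrist_force: [3.0, 0.1, 5.4]
grip_width: 0.7
```

Contact with 5.4 N at tip z ≈ 189. Looking at the state.

```bash
python3 - <<'E'
from h import *
import cv2
o=[]
for n,(r0,c0) in {"scene":(115,250),"side":(110,180)}.items():
    f=imaging.grab_frame(n); o.append(cv2.resize(f["pixels"][r0:r0+70,c0:c0+80,::-1],None,fx=8,fy=8,interpolation=2)[:,:400] if 0 else cv2.resize(f["pixels"][r0:r0+70,c0:c0+65,::-1],None,fx=6,fy=6,interpolation=2))
cv2.imwrite("pics/c2.png",np.hstack(o))
s=telemetry.sense();print(s["tcp_pos"],s["wrist_force"],s["time_s"])
E
```

```text
[611.24952033  25.15459431 211.11623334] [2.72280471 0.02617684 4.81573969] 3.8167
```

View pics/c2.png

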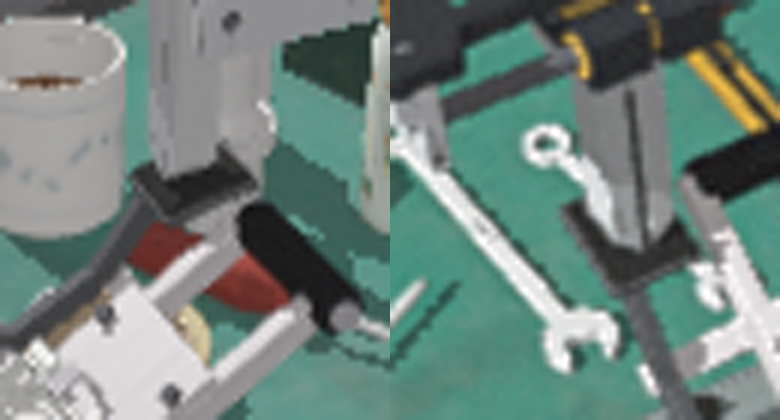

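The fingertip sits in the middle of the pad. Pressing a few mm more so the lever reaches its stop, then holding.

apply_moves:
  moves:
    - [[0,0,0.002,0],[0,0,0.004,0],[0,0,0.006,0],[-0.001,0,0.008,0],[-0.001,0,0.008,0],[-0.001,0,0.008,0],[-0.001,0,0.008,0]]

```text
time_s: 4.4
tcp_pos: [612.8, 24.7, 204.0]
orientation: [3.141, 0.006, 2.868]
wrist_force: [3.0, -1.1, 6.7]
grip_width: 0.6
```

```bash
python3 - <<'E'
from h import *
import cv2
o=[]
for n,(r0,c0) in {"scene":(125,210),"side":(115,180)}.items():
    f=imaging.grab_frame(n); o.append(cv2.resize(f["pixels"][r0:r0+100,c0:c0+97,::-1],None,fx=4,fy=4,interpolation=2))
cv2.imwrite("pics/c3.png",np.hstack(o))
s=telemetry.sense();print(s["tcp_pos"],s["wrist_force"],s["time_s"])
E
```

```text
[612.77281394  24.6673963  204.02354471] [ 3.25307712 -1.70065632  7.34388269] 4.5
```

View pics/c3.png

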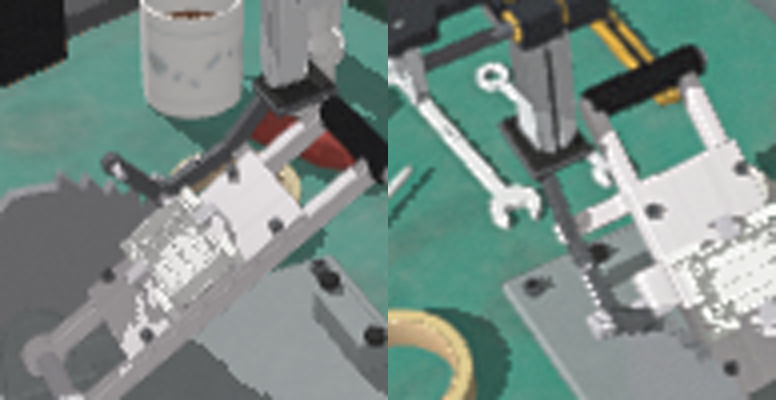

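Force has risen to 7 N and the pad is down. The pawl end stands clear of the rim. Now following the arc down.

apply_moves:
  moves:
    - [[-0.003,0,0.004,0],[-0.006,0,0.009,0],[-0.01,0,0.014,0],[-0.013,0,0.019,0],[-0.016,0,0.024,0],[-0.019,0,0.029,0],[-0.021,0,0.033,0],[-0.023,0,0.036,0],[-0.024,0,0.037,0]]

```text
time_s: 5.25
tcp_pos: [634.3, 18.5, 165.3]
orientation: [3.141, 0.0, 2.868]
wrist_force: [-1.0, 0.8, 5.4]
grip_width: 0.6
```

```bash
python3 - <<'E'
from h import *
import cv2
o=[]
for n,(r0,c0) in {"scene":(125,220),"side":(115,180)}.items():
    f=imaging.grab_frame(n); o.append(cv2.resize(f["pixels"][r0:r0+100,c0:c0+97,::-1],None,fx=4,fy=4,interpolation=2))
cv2.imwrite("pics/c4.png",np.hstack(o))
s=telemetry.sense();print(s["tcp_pos"],s["wrist_force"],s["time_s"])
E
```

```text
[634.26824904  18.48547504 165.32545286] [ 0.52558769 -0.27123178  3.84789138] 5.35
```

View pics/c4.png

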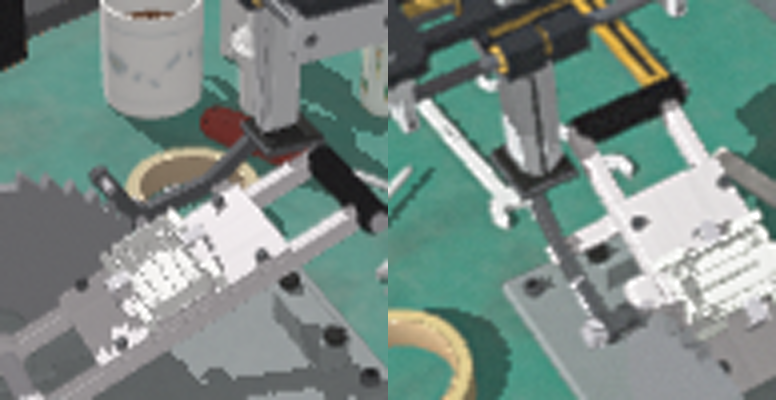

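The arm follows, now at about t = 0.37, with the pad held down and the finger still on its middle. Continuing.

apply_moves:
  moves:
    - [[-0.002,0,0.004,0],[-0.004,0,0.009,0],[-0.006,0,0.014,0],[-0.008,0,0.019,0],[-0.01,0,0.024,0],[-0.012,0,0.029,0],[-0.014,0,0.034,0],[-0.016,0,0.038,0],[-0.017,0,0.041,0],[-0.018,0,0.043,0]]

```text
time_s: 6.18
tcp_pos: [650.4, 14.0, 121.5]
orientation: [-3.141, -0.003, 2.868]
wrist_force: [-2.1, 0.1, 5.5]
grip_width: 0.5
```

```bash
python3 - <<'E'
from h import *
import cv2
o=[]
for n,(r0,c0) in {"scene":(135,230),"side":(105,180)}.items():
    f=imaging.grab_frame(n); o.append(cv2.resize(f["pixels"][r0:r0+100,c0:c0+97,::-1],None,fx=4,fy=4,interpolation=2))
cv2.imwrite("pics/c5.png",np.hstack(o))
s=telemetry.sense();print(s["tcp_pos"],s["wrist_force"],s["time_s"])
E
```

```text
[650.70077799  13.89345644 121.32621366] [-0.9285988   0.16983034  3.76758181] 6.2833
```

View pics/c5.png

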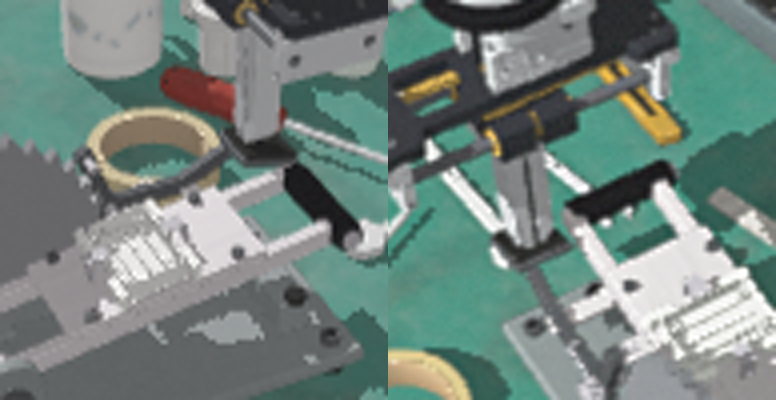

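apply_moves:
  moves:
    - [[-0.001,0,0.004,0],[-0.002,0,0.008,0],[-0.004,0,0.012,0],[-0.005,0,0.016,0],[-0.006,0,0.02,0],[-0.007,0,0.023,0],[-0.008,0,0.026,0],[-0.008,0,0.028,0],[-0.008,0,0.03,0],[-0.008,0,0.03,0]]

```text
time_s: 7.12
tcp_pos: [659.5, 11.5, 91.9]
orientation: [3.141, 0.001, 2.868]
wrist_force: [-0.0, 0.3, 3.4]
grip_width: 0.7
```

apply_moves:
  moves:
    - [[0,0,0.0015,0],[0,0,0.003,0],[0,0,0.0045,0],[0,0,0.006,0],[0,0,0.006,0],[0,0,0.006,0]]

```text
time_s: 7.62
tcp_pos: [659.8, 11.5, 87.7]
orientation: [3.141, 0.002, 2.868]
wrist_force: [-0.5, -0.4, 9.9]
grip_width: 0.5
```

```bash
python3 - <<'E'
from h import *
import cv2
o=[]
for n,(r0,c0) in {"scene":(145,230),"side":(105,180)}.items():
    f=imaging.grab_frame(n); o.append(cv2.resize(f["pixels"][r0:r0+100,c0:c0+97,::-1],None,fx=4,fy=4,interpolation=2))
cv2.imwrite("pics/c6.png",np.hstack(o))
s=telemetry.sense();print(s["tcp_pos"],s["wrist_force"],s["time_s"])
E
```

```text
[659.79403113  11.49157789  87.70693163] [-1.88268125  0.59255532  8.93022532] 7.7167
```

View pics/c6.png

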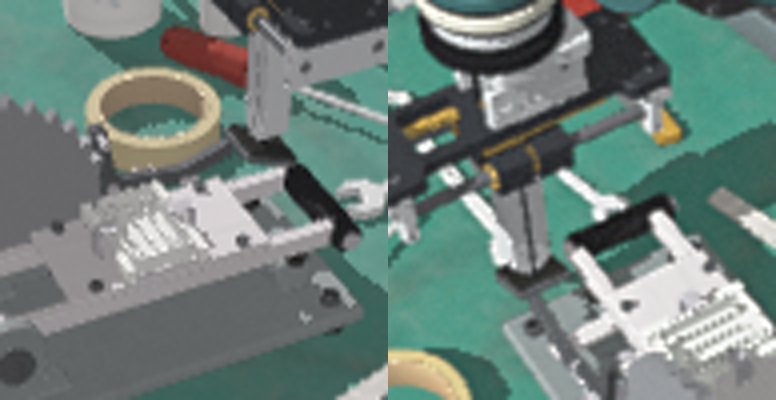

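Force is up to about 9 N at tip z ≈ 66, so the stop should be here. Pressing a little more to confirm.

apply_moves:
  moves:
    - [[0,0,0.0015,0],[0,0,0.003,0],[0,0,0.004,0],[0,0,0.004,0],[0,0,0.004,0],[0,0,0.004,0]]

```text
time_s: 8.22
tcp_pos: [661.0, 11.3, 86.4]
orientation: [3.14, 0.006, 2.868]
wrist_force: [-2.6, 0.2, 15.3]
grip_width: 0.5
```

```bash
python3 - <<'E'
from h import *
import cv2
F={n:imaging.grab_frame(n) for n in("scene","side")}
for n,(r0,c0) in {"scene":(145,250),"side":(115,200)}.items():
    cv2.imwrite(f"pics/{n}7.png",cv2.resize(F[n]["pixels"][r0:r0+60,c0:c0+80,::-1],None,fx=9,fy=9,interpolation=0))
s=telemetry.sense();print(s["tcp_pos"],s["wrist_force"],s["time_s"])
# predicted tube end discs for several t
k=np.array([424,11.2,-.276]);a=k[2];R=np.array([[np.cos(a),-np.sin(a)],[np.sin(a),np.cos(a)]])
for t in (0,.05,.1,.15):
  for y in (30,-42):
    w=np.r_[R@[226*np.cos(t),y]+k[:2],55+226*np.sin(t)]
    print(t,y,((proj(cam(F["scene"]),w)-[250,145]+.5)*9).round(),((proj(cam(F["side"]),w)-[200,115]+.5)*9).round())
E
```

```text
[661.03334966  11.27168989  86.44895508] [-2.65449954  0.70941476 15.34779618] 8.3167
0 30 [478. 399.] [245. 480.]
0 -42 [609. 547.] [463. 378.]
0.05 30 [479. 368.] [242. 454.]
0.05 -42 [612. 516.] [463. 351.]
0.1 30 [479. 337.] [241. 429.]
0.1 -42 [612. 485.] [464. 326.]
0.15 30 [477. 307.] [241. 405.]
0.15 -42 [611. 454.] [466. 301.]
```

View pics/scene7.png

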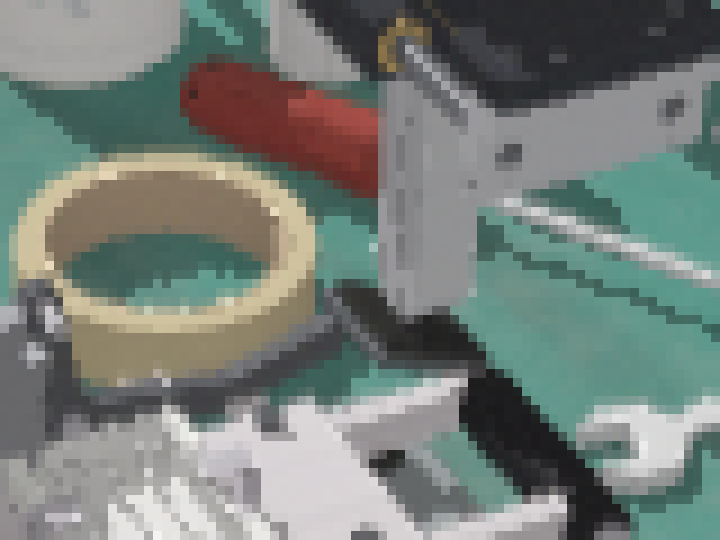

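View pics/side7.png

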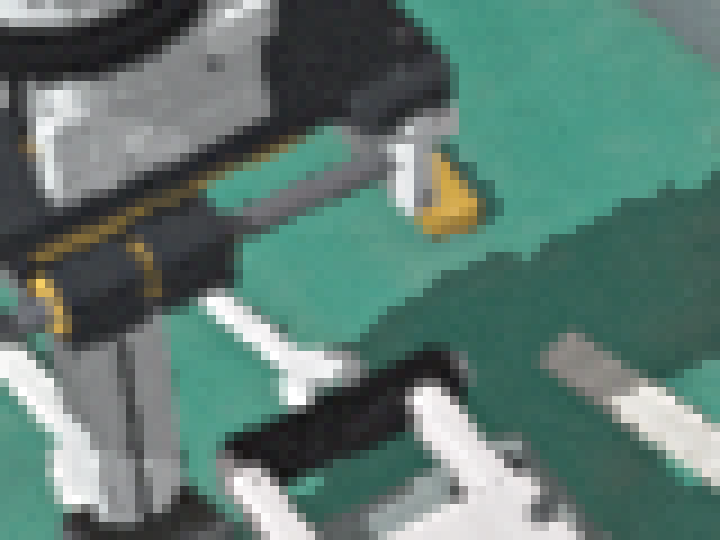

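The force climbs steeply (15 N for about 1 mm) and the tube ends match the t ≈ 0 prediction, so the arm is on its stop. Letting go of the pad slowly.

apply_moves:
  moves:
    - [[0,0,-0.004,0],[0,0,-0.008,0],[0,0,-0.012,0],[0,0,-0.016,0],[0,0,-0.02,0],[0,0,-0.025,0],[0,0,-0.03,0],[0,0,-0.035,0],[0,0,-0.045,0],[0,0,-0.06,0]]

```text
time_s: 9.15
tcp_pos: [658.0, 11.5, 139.9]
orientation: [-3.141, -0.005, 2.868]
wrist_force: [-0.7, -0.5, -0.7]
grip_width: 0.5
```

apply_moves:
  moves:
    - [[0,0,-0.025,0],[0,0,-0.055,0],[0,0,-0.09,0],[0,0,-0.12,0],[0,0,-0.14,0],[0,0,-0.15,0],[0,0,-0.15,0],[0,0,-0.15,0]]

```text
time_s: 9.82
tcp_pos: [659.2, 11.5, 291.0]
orientation: [-3.142, -0.001, 2.868]
wrist_force: [-0.4, 0.0, -0.3]
grip_width: 0.6
```

```bash
python3 - <<'E'
from h import *
import cv2
F={n:imaging.grab_frame(n) for n in("scene","side")}
for n,(r0,c0) in {"scene":(125,180),"side":(105,170)}.items():
    cv2.imwrite(f"pics/{n}8.png",cv2.resize(F[n]["pixels"][r0:r0+150,c0:c0+180,::-1],None,fx=4,fy=4,interpolation=2))
    d=cv2.absdiff(F[n]["pixels"][:,:,::-1].copy(),cv2.imread(f"pics/{n}0.png"))
    cv2.imwrite(f"pics/{n}diff.png",np.clip(d.astype(int)*2,0,255).astype('uint8'))
    cv2.imwrite(f"pics/{n}8p.png",cv2.resize(F[n]["pixels"][145:205,(250 if n=='scene' else 195):(330 if n=='scene' else 275),::-1],None,fx=9,fy=9,interpolation=0))
s=telemetry.sense();print(s["tcp_pos"],s["wrist_force"],s["time_s"])
k=np.array([424,11.2,-.276]);a=k[2];R=np.array([[np.cos(a),-np.sin(a)],[np.sin(a),np.cos(a)]])
for t,p in ((0,0),(0,.1),(0,.2),(.05,0),(.05,.1)):
    u=115+102*np.cos(p)+32*np.sin(p);n=32*np.cos(p)-102*np.sin(p)
    w=np.r_[R@[u*np.cos(t)-n*np.sin(t),61]+k[:2],55+u*np.sin(t)+n*np.cos(t)]
    print("pad",t,p,((proj(cam(F["scene"]),w)-[250,145]+.5)*9).round(),((proj(cam(F["side"]),w)-[195,145]+.5)*9).round())
E
```

```text
[658.61241918  11.51587616 288.66591283] [ 0.14162347  0.30868345 -0.4034725 ] 9.9167
pad 0 0 [403. 259.] [198. 201.]
pad 0 0.1 [410. 285.] [196. 220.]
pad 0 0.2 [413. 313.] [197. 241.]
pad 0.05 0 [399. 230.] [197. 179.]
pad 0.05 0.1 [407. 256.] [195. 196.]
```

View pics/scene8.png

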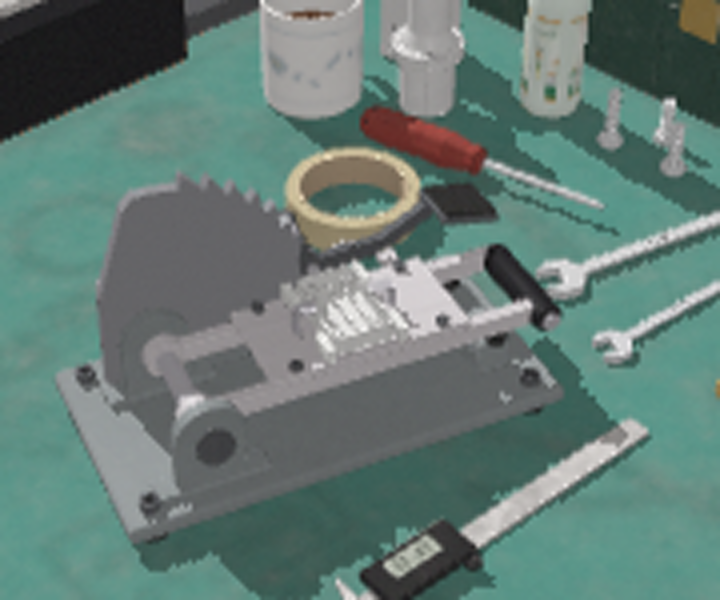

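View pics/side8.png

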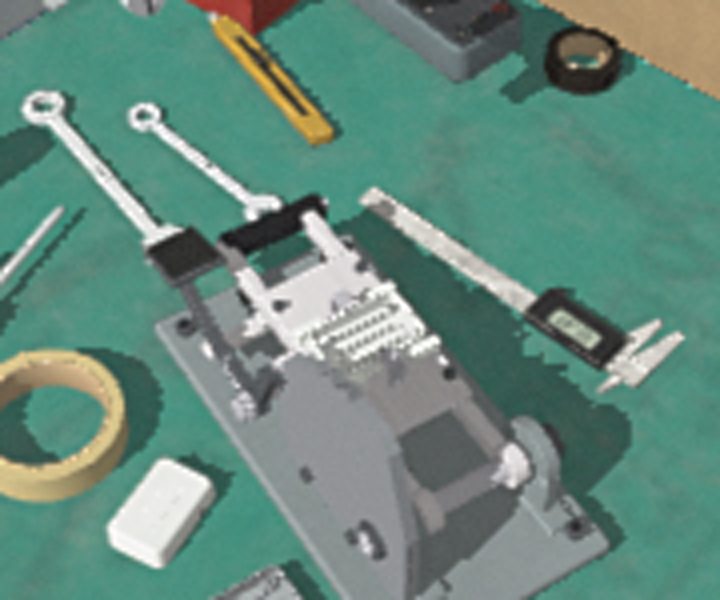

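View pics/scene8p.png

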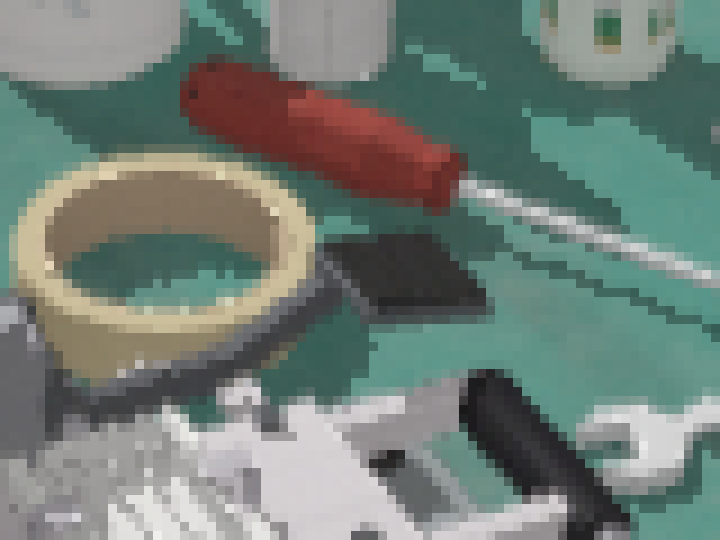

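View pics/sidediff.png

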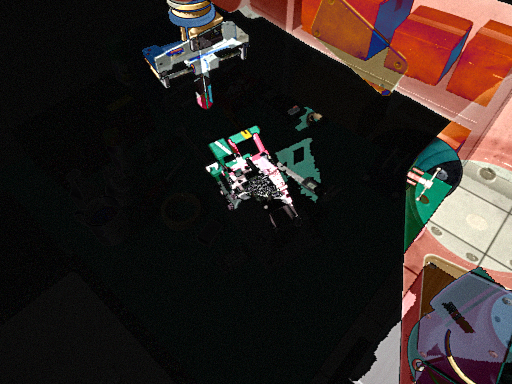

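Both views show the arm level, the pad risen and the gripper clear. The difference picture shows only the arm, its shadow and the robot changed. I'll triangulate the pad and tube to check the lever angle.

```bash
python3 - <<'E'
import cv2
from h import *
f=imaging.grab_frame("side")
cv2.imwrite("pics/side9p.png",cv2.resize(f["pixels"][145:195,195:265,::-1],None,fx=11,fy=11,interpolation=0))
E
```

```text
(no output)
```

View pics/side9p.png

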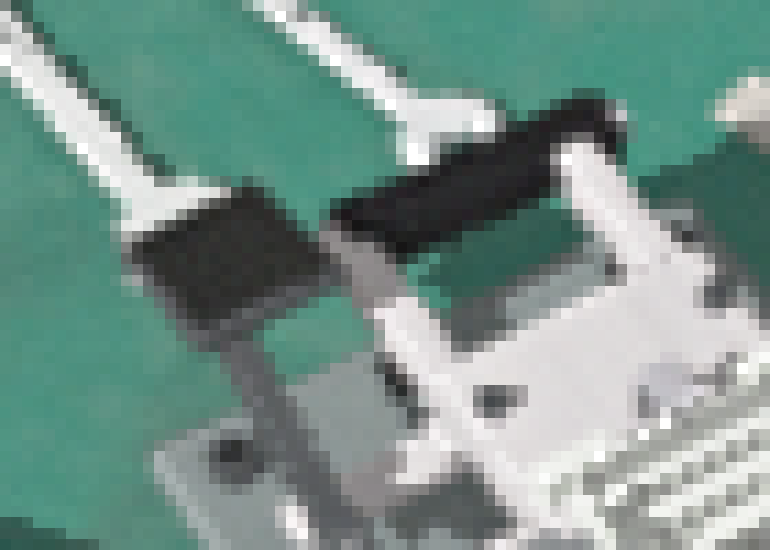

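```bash
python3 - <<'E'
from h import *
S=cam(imaging.grab_frame("scene"));D=cam(imaging.grab_frame("side"))
sc=lambda x,y:(250+x/9-.5,145+y/9-.5); sd=lambda x,y:(195+x/11-.5,145+y/11-.5)
k=np.array([424,11.2,-.276]);a=k[2]
R=np.array([[np.cos(a),-np.sin(a)],[np.sin(a),np.cos(a)]])
for n,p,q in [("tube+",(480,395),(362,230)),("tube-",(608,545),(605,125)),("f+",(430,232),(125,238)),("f-",(490,297),(258,190)),("n-",(372,308),(330,280)),("n+",(333,245),(205,328)),("c",(406,270),(230,259))]:
    w,e=tri(S,sc(*p),D,sd(*q)); print(n,np.r_[R.T@(w[:2]-k[:2]),w[2]].round(1),round(e,1))
s=telemetry.sense();print(s["time_s"],s["wrist_force"].round(1))
E
```

```text
tube+ [225.7  26.7  60.4] 3.3
tube- [228.1 -39.8  54.7] 2.9
f+ [237.3  79.3  79.4] 2.7
f- [237.8  46.4  76.6] 0.2
n- [200.4  48.3  83.5] 0.3
n+ [203.1  78.2  84.6] 0.9
c [219.5  63.   81. ] 0.4
10.0667 [ 0.3 -0.4  0.6]
```

The tube axis is at about 57 mm (t ≈ 0.01). The pad slope is about -0.17 rad, which puts the lever angle near 0, or 0.03-0.08 by its height. Either way it's below 0.1, and the robot is clear. Handing in.

```bash
python3 -c "
from rig import job; print(job.hand_in())"
```

```text
the job is handed in; nothing more can be done
None
```

I pressed the release pad with the closed fingertips and followed the arm's arc down with the pad held. At the bottom I pushed to about 15 N against the stop, then let the pad rise slowly and pulled clear. The job was handed in at about 10 s of the 38 s allowed; no verdict was reported.

My last checks before handing in:
- **Arm level:** the tube ends triangulate to a tilt of about 0.01 rad (limit 0.035).
- **Pawl released:** the pad's slope gives a lever angle near 0, and its height gives 0.03–0.08. The two disagree slightly, but both are below the 0.1 limit.
- **Loose parts:** the before/after side picture shows no shift of the caliper, housing halves or tape roll. I didn't look at the scene-camera difference picture or measure their positions separately.
- **Robot:** the wrist force was near zero and the tool was about 200 mm above the fixture.

Two things I could not confirm directly:
- **Pawl angle at the start:** it already looked partly raised, about 0.15–0.2 rad, apparently riding on a tooth.
- **Order of the steps:** the pad at the lever stop in step 1, and still pressed in step 2, was judged only from the forces and pictures.

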